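Shut the keeper bar of the full jar caddy

TASK

Two wooden jar caddies stand on the coffee counter with their steel keeper bars swung open. Swing shut the bar of the caddy that holds three jars, fully home so that it has clicked past its catch, and leave it there. Leave the bar of the other caddy, which still lacks its middle jar, open as it is.

Things in the scene. Friction and masses are not known exactly. Their poses are not given: they have to be found in the camera images.
- full_keeper (a joint): Steel keeper bar of the full caddy (three white jars): opening angle in rad, 0.6 to 1.35 at the start, 0 = shut across the jars' front, at its stop. Shutting turns it counter-clockwise from above. Light friction, stays where left; over the last 0.12 rad its tip is pushed past a sprung brass nose (about 4 N at the knob); beyond the crest at 0.055 rad the nose drives it to 0 and holds it.
- full_knob (a point): Black upright round knob on that bar, 140 mm from the hinge: diameter 16 mm, from 56 to 113 mm above the table; point on its axis, 90 mm above the table, moving with the bar. May be pushed, or pinched from above at any yaw. With the bar shut the jars (tops 74 mm above the table) are about 23 mm behind it; caddy walls and posts end at 62 mm. Bar: 44 to 56 mm up, 8 mm thick, 180 mm to its tip.
- full_hinge (a point): Point on the vertical hinge axis of the full caddy's bar, 50 mm above the table, at the caddy's left front corner seen from the robot. It does not move: the caddy is fixed to the table. Axes are the caddy's: z up, y from catch to hinge (the shut bar points along -y), -x out of the open front.
- part_knob (a point): The same kind of knob on the bar of the other caddy, which holds two jars with a gap in the middle: same sizes, point on its axis, 90 mm above the table. This bar is open too and stays as it is.

How it is judged (in metres and radians):
At the end, for the whole second after the job is handed in: The full caddy's keeper bar is shut within 0.03 rad (about 5 mm at its tip), past its catch and at rest, and the other caddy's knob is within 20 mm of where it started (value of joint full_keeper below 0.03 rad and velocity of joint full_keeper between -0.05 and 0.05 rad/s and distance of part_knob from where it was at the start of the episode below 0.02 m); the robot touches nothing.
It fails at once if the other caddy's bar is moved (its knob by more than 20 mm) (distance of part_knob from where it was at the start of the episode above 0.02 m).
It also fails if it takes over 34 s, if anything falls off the work surface, if the arm or the gripper's body presses on something with over 40 N, if the wrist force passes 120 N, or if a joint passes its speed limit or range.

ROBOT

A 6-joint arm with a two-finger parallel gripper is mounted at the origin on the work surface. World frame = base frame: x ahead of the robot, y to its left, z up, the work surface at z = 0. Lengths are in m, angles in degrees, forces in N, time in s.
With the tool pointing down it reaches from about 0.35 to 0.975 m from the base axis. Payload 7.1 kg.
Tool frame: the origin (TCP) lies on the centre line of the jaws, within the pads' length; the fingertips stand 19 mm ahead of it and the grasp point (between the pads) is the TCP (tip_extent is the distance from the TCP to the fingertips, in m); x points along the fingers, y is the direction in which the jaws open and shut, and the axes are right-handed (so a half turn about x gives the same grasp; the last joint's range is limited). The gripper opens to 88 mm and grips with 3 to 60 N. Pads are 20 mm wide; open, the fingers measure 115 mm over their backs; the gripper's body (75 mm by 178 mm) begins 61 mm behind the grasp point.
Start: joints at [62.452, 24.242, 93.386, -0, 62.372, -1.089], TCP at [0.278, 0.56, 0.242] pointing down, gripper open.
Joint ranges: [-172.04, 172.04], [-51.8, 120.97], [4.93, 147.93], [-75.15, 255.16], [6.16, 154.13], [-145.62, 145.62]. Speed limits (degrees/s): [136.94, 136.94, 172.46, 180, 180, 180].

INTERFACE

Orientations are given as a 3x3 rotation matrix whose columns are the frame's x, y, z axes.
In Python, from station import * gives the robot as it stands.
- The arm moves only by the tool move_arm, never from a script. Its argument "deltas" is a list of rows, each a list of 2 entries, a list of its own where there are three numbers: the shift along the tool's x, y, z in m, then the turn, a rotation vector about the tool's x, y, z in rad. In form: [[[dx, dy, dz], [ax, ay, az]], ...]. A call has 1 to 5 rows; each row is the pose to reach, as a shift and turn from the pose commanded when the call began, along the tool's axes at that moment; what a row does not reach only later rows make up. A row lasts 1/10 s, in which the tool goes at most 50 mm and 8.59 degrees, less where a joint would pass 70% of its speed; a pose out of reach is approached as far as the arm can. A call with a gripper value outside its range is refused whole. "claw" is the opening, from 0 (shut) to 1 (fully open), set as the call begins (left out, the last holds). The fingers move at their own pace and stop on an object; the grip force is fixed at half the most. Time passes only in rows, so rows that repeat a pose let the fingers close. It gives the time, the measured TCP pose, the force and the opening at its end, in the units of the state.
- observe(): the state, without advancing time (a new reading comes with each control period).
- read_camera(name): name is "scene" or "top" or "wrist"; returns (picture, depth): 384x512x3 uint8, blue, green, red; 384x512 float32, m along the optical axis (not along the pixel's ray), 0 where there is no reading.
- calibration(name): a dict with "intrinsics" (3x3 intrinsics, pixels), "world_from_camera" (4x4, takes a point from camera to world coordinates); the wrist camera has in their place "tool_from_camera" (4x4, takes a point from camera to tool coordinates, whose origin is the TCP and whose axes are the tool frame's). Camera axes: x right, y down, z forward; pixel columns grow to the right and rows downward; lengths in m; the calibration is good to about 2 mm. A picture is of the moment at which its call begins: read the wrist's pose just before it. calibration takes no time and is no camera call.
- finish_job(): hands the job in, once; it reports no verdict.
The state is a dict: "clock": time; "joint_positions": joint angles; "joint_velocities": joint speeds; "tau": joint torques, N m; "ee_pos": TCP position; "tcp_rot": TCP orientation; "wrist_force": force on the tool from outside, world axes, zero at the start; "wrist_torque": the same for the moment, N m; "finger_gap": finger opening in m.
Only numpy, scipy, OpenCV 4.12 (cv2) and the standard library are available. Lean on these libraries where they do the work, as an engineer would, in place of code of your own. Each camera call takes 0.05 s, during which the arm holds its last target.

## Working session

There is one attempt and no reset: what is moved stays moved. The work goes in short steps, Python scripts to look and compute and a tool call to move; the robot and the scene stay as the last step left them, time stands still between calls to the robot, and variables do not carry over. Pictures are saved under pics/ and viewed, and the job is handed in when it is done.

Besides the shell and the picture viewer there is one more tool, called after ">>>" as name(argument=value, ...), one argument or row to a line, values as JSON. move_arm: Moves the arm, as the interface text tells. Its arguments: {"type":"object","properties":{"deltas":{"type":"array","items":{"type":"array"}},"claw":{"type":"number"}},"required":["deltas"]}

```bash
mkdir -p pics; python3 - <<'E'
from station import *
import cv2, numpy as np
s=observe(); print(s)
for n in ["scene","top"]:
    im,d=read_camera(n); cv2.imwrite(f"pics/{n}0.png",im); np.savez(f"{n}0.npz",im=im,d=d)
    print(n,calibration(n))
E
```

```text
{'clock': 0.0, 'joint_positions': array([ 6.24521676e+01,  2.42830531e+01,  9.34295702e+01, -1.88221951e-03,
        6.23714462e+01, -1.09022305e+00]), 'joint_velocities': array([ 0.05946061, -0.07546783, -0.01003777,  0.00756771, -0.09950557,
        0.06591795]), 'tau': array([-2.80060689e-03, -5.44651401e+01, -2.73662299e+01,  6.43916032e-02,
        2.26507190e-02, -5.87328373e-05]), 'ee_pos': array([0.27822681, 0.55909313, 0.24092946]), 'tcp_rot': array([[-6.52799033e-04,  4.45521431e-01,  8.95271036e-01],
       [-1.31439460e-03,  8.95270071e-01, -4.45521910e-01],
       [-9.99998923e-01, -1.46757569e-03,  1.15952828e-06]]), 'wrist_force': array([-0.77360398, -0.96893991, -0.94079977]), 'wrist_torque': array([ 0.02413066,  0.00671942, -0.03183473]), 'finger_gap': 0.08788794939493173}
scene {'intrinsics': array([[363.36414012,   0.        , 257.20756048],
       [  0.        , 363.36414012, 192.88505495],
       [  0.        ,   0.        ,   1.        ]]), 'world_from_camera': array([[-0.71796981,  0.48770156, -0.49665535,  0.97307099],
       [ 0.69597462,  0.49089963, -0.52405809,  0.43216845],
       [-0.01177603, -0.72191741, -0.69187902,  0.68137882],
       [ 0.        ,  0.        ,  0.        ,  1.        ]])}
top {'intrinsics': array([[439.855335  ,   0.        , 259.90962805],
       [  0.        , 439.855335  , 194.42046493],
       [  0.        ,   0.        ,   1.        ]]), 'world_from_camera': array([[ 0.00169738, -0.99844888,  0.05565036,  0.54076975],
       [-0.99977601, -0.00286839, -0.02096905,  0.02883405],
       [ 0.02109615, -0.0556023 , -0.9982301 ,  1.21297932],
       [ 0.        ,  0.        ,  0.        ,  1.        ]])}
```

View pics/scene0.png

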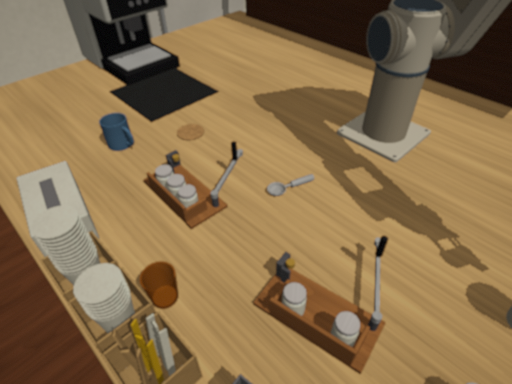

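View pics/top0.png

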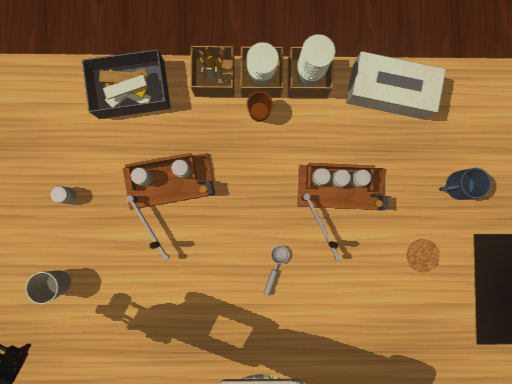

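The full caddy (three jars) is on the right in the top view: hinge about (307,197), knob about (334,244), catch about (380,203). The partly filled caddy is on the left, with its hinge near (130,200) and knob near (155,245).

```bash
cat > h.py <<'E'
import numpy as np, cv2
from station import calibration
def ray(n,u,v,z):
    c=calibration(n);K=c["intrinsics"];T=c["world_from_camera"]
    d=T[:3,:3]@np.linalg.solve(K,[u,v,1.]);o=T[:3,3]
    return o+d*(z-o[2])/d[2]
def proj(n,p):
    c=calibration(n);K=c["intrinsics"];T=c["world_from_camera"]
    q=K@(T[:3,:3].T@(np.asarray(p)-T[:3,3])); return q[:2]/q[2]
E
python3 - <<'E'
from h import *
im=np.load("top0.npz")["im"]
c=im[150:275,290:400]; cv2.imwrite("pics/c_top.png",cv2.resize(c,None,fx=4.5,fy=4.5,interpolation=cv2.INTER_CUBIC))
im2=np.load("scene0.npz")["im"]
c=im2[135:230,140:250]; cv2.imwrite("pics/c_scene.png",cv2.resize(c,None,fx=5,fy=5,interpolation=cv2.INTER_CUBIC))
for n,i,(r0,r1,c0,c1) in [("top",im,(225,265,320,350)),("scene",im2,(138,165,225,245))]:
    m=(i.max(2)<45)[r0:r1,c0:c1].astype(np.uint8)
    k,l,st,ce=cv2.connectedComponentsWithStats(m)
    for a in range(1,k):
        if st[a,4]>8: print(n,st[a]+np.array([c0,r0,0,0,0]),ce[a]+[c0,r0])
d=np.load("top0.npz")["d"]; print(np.round(d[232:254:2,322:346:2],3))
E
```

```text
top [329 242   8   4  17] [332.         243.23529412]
scene [232 143   5  17  47] [233.80851064 151.10638298]
[[1.211 1.16  1.157 1.212 1.212 1.212 1.216 1.214 1.217 1.215 1.215 1.217]
 [1.209 1.156 1.158 1.215 1.214 1.213 1.214 1.214 1.214 1.212 1.215 1.212]
 [1.213 1.215 1.154 1.157 1.214 1.212 1.212 1.213 1.215 1.215 1.212 1.214]
 [1.213 1.211 1.155 1.158 1.211 1.215 1.211 1.218 1.216 1.212 1.212 1.21 ]
 [1.209 1.208 1.209 1.157 1.154 1.212 1.214 1.208 1.209 1.212 1.214 1.212]
 [1.211 1.21  1.212 1.151 1.138 1.111 1.101 1.216 1.206 1.213 1.212 1.213]
 [1.205 1.212 1.208 1.15  1.121 1.101 1.1   1.095 1.207 1.215 1.209 1.21 ]
 [1.206 1.213 1.208 1.21  1.124 1.099 1.097 1.098 1.212 1.211 1.206 1.215]
 [1.206 1.208 1.211 1.209 1.214 1.153 1.103 1.21  1.209 1.209 1.212 1.216]
 [1.214 1.212 1.208 1.205 1.212 1.152 1.161 1.209 1.209 1.213 1.209 1.211]
 [1.208 1.21  0.    1.209 1.207 1.212 1.154 1.153 1.206 1.21  1.215 1.212]]
```

```bash
python3 - <<'E'
from h import *
for u,v,z in [(307,197,.056),(334,244,.113),(334,244,.09),(380,203,.05),(339,257,.05)]: print(u,v,z,ray("top",u,v,z).round(4))
for u,v,z in [(235,145,.113),(236,157,.056)]: print("scene",ray("scene",u,v,z).round(4))
E
```

```text
307 197 0.056 [ 0.5988 -0.1198  0.056 ]
334 244 0.113 [ 0.4786 -0.1796  0.113 ]
334 244 0.09 [ 0.4773 -0.184   0.09  ]
380 203 0.05 [ 0.5837 -0.3153  0.05  ]
339 257 0.05 [ 0.4409 -0.2045  0.05  ]
scene [ 0.48   -0.1698  0.113 ]
scene [ 0.4657 -0.1864  0.056 ]
```

View pics/c_top.png

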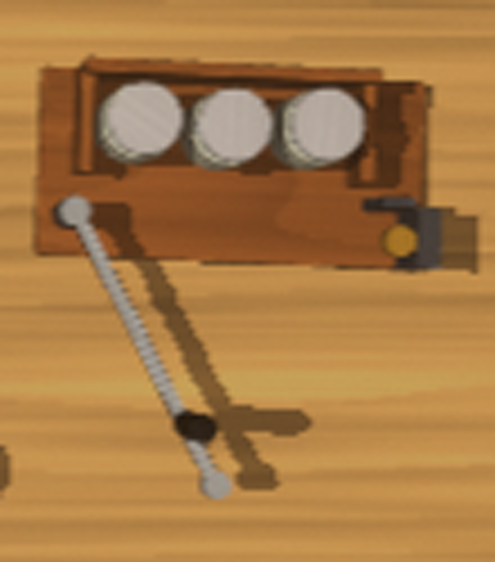

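View pics/c_scene.png

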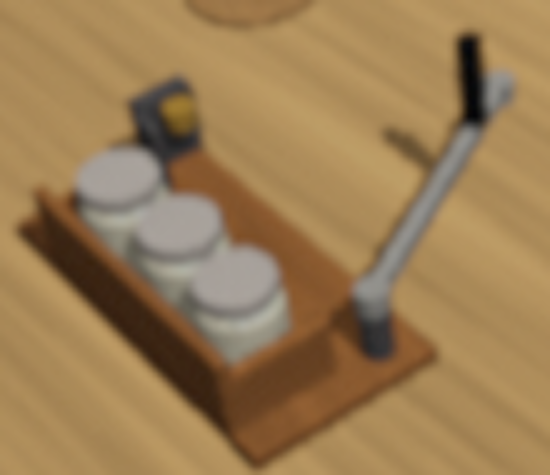

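The crops show the full caddy's hinge cap at about (306.7,197.1), the bar tip at (338,257.8) and the knob top at about (334.5,244.8) in the full top image. The next step is to get the bar angle and caddy yaw.

```bash
python3 - <<'E'
from h import *
t=np.load("top0.npz"); im=t["im"]
H=ray("top",306.7,197.1,.058);T=ray("top",338,257.8,.056);K=ray("top",334.6,244.9,.113)
print("H",H,"tip",T,"K",K,np.linalg.norm(T-H),np.linalg.norm((K-H)[:2]))
a=np.degrees(np.arctan2(*(T-H)[[1,0]])),np.degrees(np.arctan2(*(K-H)[[1,0]])); print("bar az",a)
# knob points via depth
c=calibration("top");d=t["d"]
v,u=np.mgrid[225:265,320:350]; z=d[225:265,320:350]
P=np.stack([(u-c["intrinsics"][0,2])*z,(v-c["intrinsics"][1,2])*z,z*439.855],-1)/439.855
W=P@c["world_from_camera"][:3,:3].T+c["world_from_camera"][:3,3]
m=(W[...,2]>.1)&(z>0); print("knob depth",W[m].mean(0),m.sum(),np.ptp(W[m],0))
m=(abs(W[...,2]-.055)<.008)&(z>0); q=W[m][:,:2]; l=cv2.fitLine(q.astype(np.float32),cv2.DIST_HUBER,0,.01,.01).ravel(); print("bar line",l,np.degrees(np.arctan2(l[1],l[0])))
# jars: bright low-sat
hsv=cv2.cvtColor(im,cv2.COLOR_BGR2HSV)
m=((hsv[...,1]<40)&(hsv[...,2]>130)).astype(np.uint8); m[:160]=0;m[192:]=0;m[:,:300]=0;m[:,380:]=0
k,l,st,ce=cv2.connectedComponentsWithStats(m)
J=[ray("top",*ce[i],.074) for i in range(1,k) if st[i,4]>60]; print(J,[st[i] for i in range(1,k)])
J=np.array(sorted(J,key=lambda p:-p[1])); e=J[-1]-J[0]; print("jar az",np.degrees(np.arctan2(e[1],e[0])))
# scene: hinge, tip
print("scene hinge",ray("scene",140+372/5,135+293/5,.058),"tip",ray("scene",140+500/5,135+90/5,.056),"knobtop",ray("scene",140+469/5,135+40/5,.113),"knobbase",ray("scene",140+475/5,135+118/5,.056))
E
```

```text
H [ 0.59844021 -0.11878289  0.058     ] tip [ 0.43930542 -0.2006919   0.056     ] K [ 0.47632518 -0.18111952  0.113     ] 0.17898873706418983 0.13710556110147082
bar az (np.float64(-152.7644556995472), np.float64(-152.95683642041288))
knob depth [ 0.47651238 -0.17963917  0.11145476] 38 [0.01521196 0.01511976 0.01534376]
bar line [ 0.8912379   0.45353612  0.47538608 -0.18029529] 26.970785
[array([ 0.65290762, -0.15566289,  0.074     ]), array([ 0.64935987, -0.20772364,  0.074     ]), array([ 0.64997763, -0.26162112,  0.074     ])] [array([314, 169,  16,  15, 194], dtype=int32), array([333, 170,  17,  16, 196], dtype=int32), array([354, 170,  16,  15, 189], dtype=int32)]
jar az -91.58395293718398
scene hinge [ 0.60267886 -0.11298274  0.058     ] tip [ 0.44566697 -0.19200641  0.056     ] knobtop [ 0.47636364 -0.17871827  0.113     ] knobbase [ 0.47240873 -0.18304152  0.056     ]
```

The measurements agree: hinge is at about (0.600,-0.118), with the knob at (0.476,-0.180) and 137 mm from it against 140 mm nominal. The bar lies at azimuth -153° and would be shut at about -92°, so it is open about 1.07 rad. I'll hover above the knob with the jaws perpendicular to the bar, then cage it and swing.

```bash
cat > g.py <<'E'
import sys
from h import *
from station import observe
def go(x,y,z,az):
    s=observe();R=s["tcp_rot"];p=s["ee_pos"]
    d=R.T@(np.array([x,y,z])-p); cur=np.degrees(np.arctan2(R[1,1],R[0,1]))
    print("t",s["clock"],"p",p.round(4),"az",cur.round(2),"F",s["wrist_force"].round(1),"gap",s["finger_gap"])
    print("shift",d.round(4),"turn x rad",round(np.radians((cur-az+180)%360-180),3))
if __name__=="__main__": go(*map(float,sys.argv[1:]))
E
python3 g.py .476 -.18 .242 -63
```

```text
t 0.1 p [0.2782 0.5591 0.241 ] az 63.54 F [ 0.  -0.3 -0. ] gap 0.08804285579748353
shift [-2.000e-04 -5.736e-01  5.064e-01] turn x rad 2.209
```

>>> move_arm(
  deltas=[
    [[0,-0.038,0.034],[0.14,0,0]],
    [[0,-0.076,0.068],[0.28,0,0]],
    [[0,-0.114,0.102],[0.42,0,0]],
    [[0,-0.152,0.136],[0.56,0,0]],
    [[0,-0.19,0.17],[0.7,0,0]],
  ],
  claw=0.5,
)

```text
clock: 0.6
ee_pos: [0.3445, 0.3165, 0.2414]
tcp_rot: [[-0.0, 0.92, 0.393], [-0.0, 0.393, -0.92], [-1.0, -0.0, 0.0]]
wrist_force: [0.6, -0.3, -0.0]
finger_gap: 0.0511
```

```bash
python3 g.py .476 -.18 .242 -63
```

```text
t 0.6 p [0.3445 0.3165 0.2414] az 23.14 F [ 0.6 -0.3 -0. ] gap 0.051144350583729126
shift [-4.000e-04 -7.420e-02  5.082e-01] turn x rad 1.503
```

>>> move_arm(
  deltas=[
    [[0,-0.007,0.049],[0.14,0,0]],
    [[0,-0.014,0.098],[0.28,0,0]],
    [[0,-0.021,0.147],[0.42,0,0]],
    [[0,-0.028,0.196],[0.56,0,0]],
    [[0,-0.035,0.245],[0.7,0,0]],
  ],
)

```text
clock: 1.1
ee_pos: [0.41, 0.0778, 0.2418]
tcp_rot: [[0.0, 0.956, -0.292], [0.0, -0.292, -0.956], [-1.0, 0.0, -0.0]]
wrist_force: [0.1, 0.4, -1.0]
finger_gap: 0.0435
```

```bash
python3 g.py .476 -.18 .242 -63
```

```text
t 1.1 p [0.41   0.0778 0.2418] az -16.99 F [ 0.1  0.4 -1. ] gap 0.043513927435394166
shift [-0.0003  0.1385  0.2273] turn x rad 0.803
```

>>> move_arm(
  deltas=[
    [[0,0.025,0.041],[0.14,0,0]],
    [[0,0.05,0.082],[0.28,0,0]],
    [[0,0.075,0.123],[0.42,0,0]],
    [[0,0.1,0.164],[0.56,0,0]],
    [[0,0.125,0.205],[0.7,0,0]],
  ],
)

```text
clock: 1.6
ee_pos: [0.4708, -0.1546, 0.2416]
tcp_rot: [[-0.0, 0.543, -0.84], [0.0, -0.84, -0.543], [-1.0, -0.0, 0.0]]
wrist_force: [1.9, 1.0, -0.1]
finger_gap: 0.0436
```

```bash
python3 g.py .476 -.18 .2 -63
```

```text
t 1.6 p [ 0.4708 -0.1546  0.2416] az -57.13 F [ 1.9  1.  -0.1] gap 0.04360091248955089
shift [0.0415 0.0242 0.0094] turn x rad 0.102
```

>>> move_arm(
  deltas=[
    [[0.02,0.024,0.009],[0.1,0,0]],
    [[0.04,0.024,0.009],[0.1,0,0]],
    [[0.04,0.024,0.009],[0.1,0,0]],
  ],
)

```text
clock: 1.9
ee_pos: [0.4746, -0.1777, 0.1992]
tcp_rot: [[-0.005, 0.46, -0.888], [0.002, -0.888, -0.46], [-1.0, -0.004, 0.004]]
wrist_force: [-0.3, -0.5, -0.0]
finger_gap: 0.0437
```

```bash
python3 g.py .476 -.18 .105 -63; python3 - <<'E'
from h import *
from station import *
s=observe(); im,d=read_camera("wrist"); im2,d2=read_camera("scene")
cv2.imwrite("pics/w1.png",im); cv2.imwrite("pics/s1.png",im2); c=calibration("wrist")
R=s["tcp_rot"];p=s["ee_pos"];T=c["tool_from_camera"];K=c["intrinsics"]
for P in [(.476,-.18,.113),(.6,-.118,.056)]:
    q=R.T@(np.array(P)-p); q=T[:3,:3].T@(q-T[:3,3]); q=K@q; print(q[:2]/q[2])
E
```

```text
t 1.9 p [ 0.4746 -0.1777  0.1992] az -62.6 F [-0.3 -0.5 -0. ] gap 0.04373672760054611
shift [ 0.0942  0.003  -0.0005] turn x rad 0.007
[261.75898696 206.88024942]
[264.4103553   22.20904956]
```

View pics/w1.png

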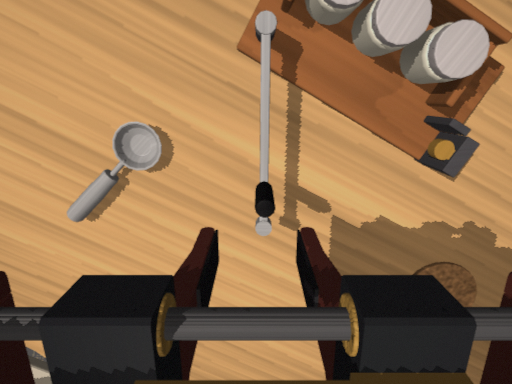

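View pics/s1.png

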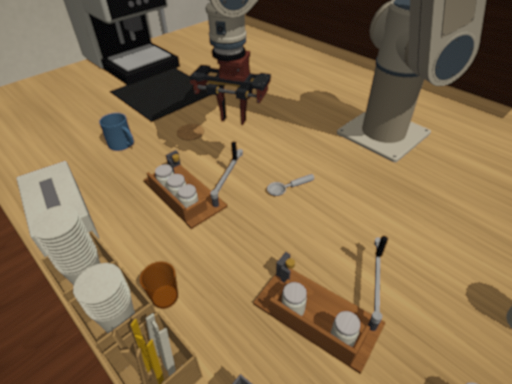

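The wrist view shows the knob top at about (264,207) against a predicted (262,207), between the finger tips at columns 215 and 300. The hinge at (266,22) also matches its prediction. Now I descend straight down, then narrow the jaws to a loose cage.

>>> move_arm(
  deltas=[
    [[0.03,0.002,0],[0.007,0,0]],
    [[0.06,0.002,0],[0.007,0,0]],
    [[0.08,0.002,0],[0.007,0,0]],
    [[0.094,0.002,0],[0.007,0,0]],
    [[0.094,0.002,0],[0.007,0,0]],
  ],
)

```text
clock: 2.5
ee_pos: [0.477, -0.1783, 0.1072]
tcp_rot: [[-0.002, 0.457, -0.89], [0.001, -0.89, -0.457], [-1.0, -0.001, 0.001]]
wrist_force: [0.6, 0.3, 0.6]
finger_gap: 0.044
```

>>> move_arm(
  deltas=[
    [[0,0,0],[0,0,0]],
    [[0,0,0],[0,0,0]],
    [[0,0,0],[0,0,0]],
  ],
  claw=0.28,
)

```text
clock: 2.8
ee_pos: [0.4782, -0.1794, 0.1089]
tcp_rot: [[0.002, 0.456, -0.89], [-0.001, -0.89, -0.456], [-1.0, 0.002, -0.001]]
wrist_force: [-0.5, -0.2, 0.5]
finger_gap: 0.0255
```

```bash
cat > arc.py <<'E'
# targets along the arc: bar azimuth b -> TCP at hinge+.139*(cos b, sin b), jaw az b+90; shifts in present tool axes
import sys
from h import *
from station import observe
H=np.array([.600,-.118]); r=.139
s=observe();R=s["tcp_rot"];p=s["ee_pos"];cur=np.degrees(np.arctan2(R[1,1],R[0,1]))
print("t",s["clock"],"p",p.round(4),"az",cur.round(2),"F",s["wrist_force"].round(1),"gap",s["finger_gap"],"radius",np.linalg.norm(p[:2]-H),"bar az",np.degrees(np.arctan2(*(p[:2]-H)[::-1])))
for b in map(float,sys.argv[1:]):
    t=np.radians(b);P=np.array([*(H+r*np.array([np.cos(t),np.sin(t)])),.105])
    print(b,P.round(3),(R.T@(P-p)).round(3),"turn",round(np.radians(cur-b-90),3))
E
python3 arc.py -147 -141 -135 -129 -123
```

```text
t 2.8 p [ 0.4782 -0.1794  0.1089] az -62.89 F [-0.5 -0.2  0.5] gap 0.02550709059897203 radius 0.1363696878839435 bar az -153.24474516483826
-147.0 [ 0.483 -0.194  0.105] [0.004 0.015 0.002] turn -0.103
-141.0 [ 0.492 -0.205  0.105] [ 0.004  0.029 -0.   ] turn -0.208
-135.0 [ 0.502 -0.216  0.105] [ 0.004  0.044 -0.004] turn -0.312
-129.0 [ 0.513 -0.226  0.105] [ 0.004  0.057 -0.009] turn -0.417
-123.0 [ 0.524 -0.235  0.105] [ 0.004  0.07  -0.016] turn -0.522
```

>>> move_arm(
  deltas=[
    [[0.002,0.01,0.001],[-0.07,0,0]],
    [[0.003,0.02,0.001],[-0.14,0,0]],
    [[0.004,0.029,0],[-0.208,0,0]],
    [[0.004,0.037,-0.002],[-0.26,0,0]],
    [[0.004,0.044,-0.004],[-0.312,0,0]],
  ],
)

```text
clock: 3.3
ee_pos: [0.5014, -0.2171, 0.1043]
tcp_rot: [[0.001, 0.708, -0.706], [-0.0, -0.706, -0.708], [-1.0, 0.001, -0.0]]
wrist_force: [-0.6, 0.1, -0.9]
finger_gap: 0.0246
```

```bash
python3 arc.py -129 -123 -119 -115 -111; python3 - <<'E'
from station import *
import cv2
im,_=read_camera("scene"); cv2.imwrite("pics/s2.png",im[60:230,120:320].repeat(3,0).repeat(3,1))
im,_=read_camera("wrist"); cv2.imwrite("pics/w2.png",im)
E
```

```text
t 3.3 p [ 0.5014 -0.2171  0.1043] az -44.92 F [-0.6  0.1 -0.9] gap 0.024551710414069523 radius 0.1397791200497783 bar az -134.86453445386599
-129.0 [ 0.513 -0.226  0.105] [-0.001  0.014 -0.002] turn -0.103
-123.0 [ 0.524 -0.235  0.105] [-0.001  0.029 -0.004] turn -0.208
-119.0 [ 0.533 -0.24   0.105] [-0.001  0.038 -0.006] turn -0.278
-115.0 [ 0.541 -0.244  0.105] [-0.001  0.047 -0.009] turn -0.348
-111.0 [ 0.55  -0.248  0.105] [-0.001  0.056 -0.013] turn -0.417
```

View pics/w2.png

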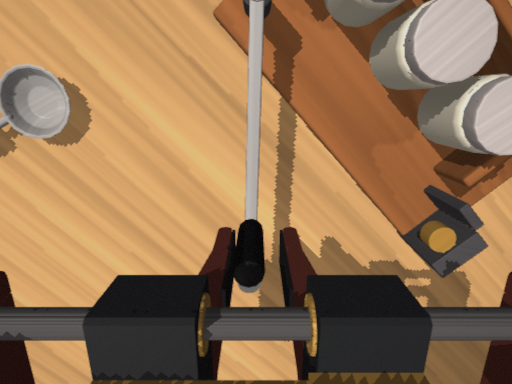

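View pics/s2.png

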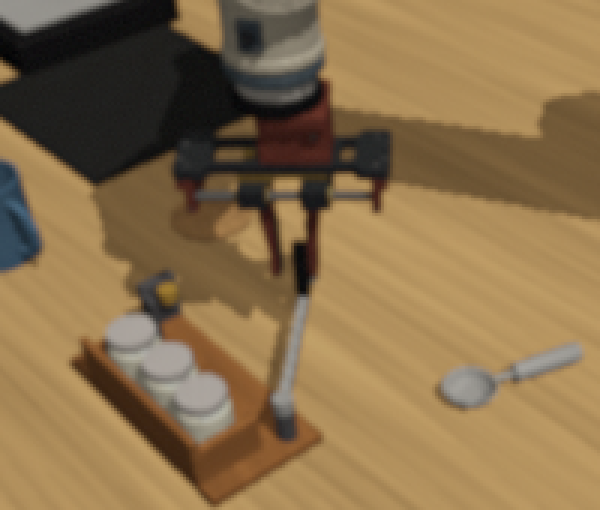

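The cage works: the knob at (250,265) in the wrist view is between the fingers and the bar has followed. Continue along the arc.

>>> move_arm(
  deltas=[
    [[0,0.014,-0.002],[-0.1,0,0]],
    [[0,0.029,-0.004],[-0.208,0,0]],
    [[0,0.038,-0.006],[-0.278,0,0]],
    [[0,0.047,-0.009],[-0.348,0,0]],
    [[0,0.056,-0.013],[-0.417,0,0]],
  ],
)

```text
clock: 3.9
ee_pos: [0.5498, -0.247, 0.104]
tcp_rot: [[-0.0, 0.933, -0.36], [-0.0, -0.36, -0.933], [-1.0, -0.0, 0.0]]
wrist_force: [-0.5, 0.1, 0.8]
finger_gap: 0.0247
```

```bash
python3 arc.py -108 -105 -102 -100 -98 -96 -94 -92
```

```text
t 3.9 p [ 0.5498 -0.247   0.104 ] az -21.07 F [-0.5  0.1  0.8] gap 0.024742916900361612 radius 0.13846789863158115 bar az -111.26510834995652
-108.0 [ 0.557 -0.25   0.105] [-0.001  0.008  0.   ] turn -0.054
-105.0 [ 0.564 -0.252  0.105] [-0.001  0.015 -0.   ] turn -0.106
-102.0 [ 0.571 -0.254  0.105] [-0.001  0.022 -0.001] turn -0.158
-100.0 [ 0.576 -0.255  0.105] [-0.001  0.027 -0.002] turn -0.193
-98.0 [ 0.581 -0.256  0.105] [-0.001  0.032 -0.003] turn -0.228
-96.0 [ 0.585 -0.256  0.105] [-0.001  0.037 -0.004] turn -0.263
-94.0 [ 0.59  -0.257  0.105] [-0.001  0.041 -0.006] turn -0.298
-92.0 [ 0.595 -0.257  0.105] [-0.001  0.046 -0.007] turn -0.333
```

>>> move_arm(
  deltas=[
    [[0,0.008,0],[-0.054,0,0]],
    [[0,0.015,0],[-0.106,0,0]],
    [[0,0.022,-0.001],[-0.158,0,0]],
    [[0,0.027,-0.002],[-0.193,0,0]],
    [[0,0.032,-0.003],[-0.228,0,0]],
  ],
)

```text
clock: 4.4
ee_pos: [0.5807, -0.2556, 0.1041]
tcp_rot: [[-0.0, 0.99, -0.141], [-0.0, -0.141, -0.99], [-1.0, -0.0, 0.0]]
wrist_force: [-1.1, -0.7, 0.3]
finger_gap: 0.0249
```

```bash
python3 arc.py -96 -94 -92 -91 -90 -89; python3 - <<'E'
from station import *
import cv2
im,_=read_camera("wrist"); cv2.imwrite("pics/w3.png",im)
im,_=read_camera("top"); cv2.imwrite("pics/t3.png",im[150:275,280:400].repeat(5,1).repeat(4,0))
E
```

```text
t 4.4 p [ 0.5807 -0.2556  0.1041] az -8.08 F [-1.1 -0.7  0.3] gap 0.024858745252119167 radius 0.1389340435852057 bar az -97.97732066572745
-96.0 [ 0.585 -0.256  0.105] [-0.001  0.005 -0.   ] turn -0.036
-94.0 [ 0.59  -0.257  0.105] [-0.001  0.01  -0.   ] turn -0.071
-92.0 [ 0.595 -0.257  0.105] [-0.001  0.014 -0.001] turn -0.106
-91.0 [ 0.598 -0.257  0.105] [-0.001  0.017 -0.001] turn -0.124
-90.0 [ 0.6   -0.257  0.105] [-0.001  0.019 -0.001] turn -0.141
-89.0 [ 0.602 -0.257  0.105] [-0.001  0.022 -0.002] turn -0.159
```

View pics/w3.png

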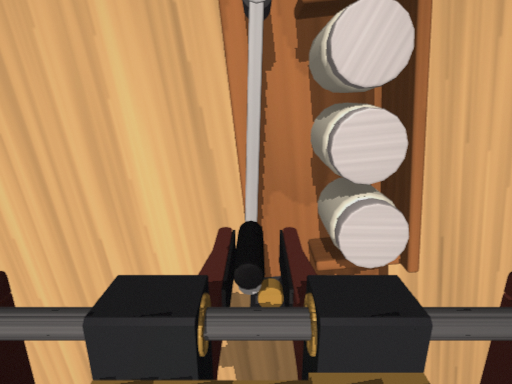

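The bar tip is now right in front of the brass nose at (270,293). I push on slowly and watch the force.

>>> move_arm(
  deltas=[
    [[0,0.003,0],[-0.02,0,0]],
    [[0,0.006,0],[-0.04,0,0]],
    [[0,0.009,0],[-0.06,0,0]],
    [[0,0.012,-0.001],[-0.08,0,0]],
    [[0,0.014,-0.001],[-0.1,0,0]],
  ],
)

```text
clock: 5.0
ee_pos: [0.5935, -0.2566, 0.1037]
tcp_rot: [[-0.003, 0.999, -0.04], [0.001, -0.04, -0.999], [-1.0, -0.003, -0.0]]
wrist_force: [-3.7, 0.2, 2.8]
finger_gap: 0.0247
```

```bash
python3 arc.py -91 -90 -89 -88; python3 - <<'E'
from station import *
import cv2
im,_=read_camera("wrist"); cv2.imwrite("pics/w4.png",im)
E
```

```text
t 5.0 p [ 0.5935 -0.2566  0.1037] az -2.31 F [-3.7  0.2  2.8] gap 0.02468852878398973 radius 0.1387591566981749 bar az -92.69545725534249
-91.0 [ 0.598 -0.257  0.105] [-0.001  0.004  0.   ] turn -0.023
-90.0 [ 0.6   -0.257  0.105] [-0.001  0.007  0.   ] turn -0.04
-89.0 [ 0.602 -0.257  0.105] [-0.001  0.009  0.   ] turn -0.058
-88.0 [ 0.605 -0.257  0.105] [-0.001  0.011 -0.   ] turn -0.075
```

View pics/w4.png

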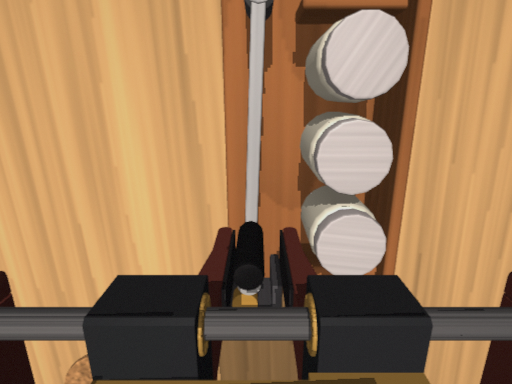

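The wrist force of about -3.7 N along x matches the nose. The tip is over the brass nose, so I go on in small steps.

>>> move_arm(
  deltas=[
    [[0,0.002,0],[-0.01,0,0]],
    [[0,0.003,0],[-0.02,0,0]],
    [[0,0.004,0],[-0.02,0,0]],
    [[0,0.005,0],[-0.02,0,0]],
    [[0,0.005,0],[-0.02,0,0]],
  ],
)

```text
clock: 5.55
ee_pos: [0.5989, -0.2569, 0.1036]
tcp_rot: [[-0.002, 1.0, -0.021], [0.0, -0.021, -1.0], [-1.0, -0.002, -0.0]]
wrist_force: [-5.3, 0.3, 4.8]
finger_gap: 0.025
```

```bash
python3 arc.py -90 -89 -88; python3 - <<'E'
from station import *
import cv2
im,_=read_camera("wrist"); cv2.imwrite("pics/w5.png",im)
E
```

```text
t 5.55 p [ 0.5989 -0.2569  0.1036] az -1.2 F [-5.3  0.3  4.8] gap 0.02497288651581482 radius 0.13894234128073002 bar az -90.46205804265377
-90.0 [ 0.6   -0.257  0.105] [-0.001  0.001  0.   ] turn -0.021
-89.0 [ 0.602 -0.257  0.105] [-0.001  0.004 -0.   ] turn -0.038
-88.0 [ 0.605 -0.257  0.105] [-0.001  0.006 -0.   ] turn -0.056
```

View pics/w5.png

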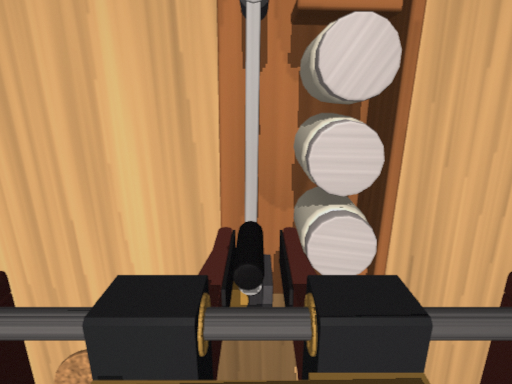

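Still pushing the left finger against the nose (-5.3 N), so the crest isn't passed yet. Continue.

>>> move_arm(
  deltas=[
    [[0,0.001,0],[0,0,0]],
    [[0,0.002,0],[0,0,0]],
    [[0,0.003,0],[0,0,0]],
    [[0,0.004,0],[0,0,0]],
    [[0,0.004,0],[0,0,0]],
  ],
)

```text
clock: 6.1
ee_pos: [0.5994, -0.257, 0.1033]
tcp_rot: [[-0.009, 1.0, -0.021], [0.002, -0.021, -1.0], [-1.0, -0.009, -0.001]]
wrist_force: [-17.5, -1.4, 11.6]
finger_gap: 0.0247
```

```bash
python3 arc.py -88; python3 - <<'E'
from station import *
import cv2
im,_=read_camera("wrist"); cv2.imwrite("pics/w6.png",im)
im,_=read_camera("scene"); cv2.imwrite("pics/s6.png",im[60:230,120:320].repeat(3,0).repeat(3,1))
E
```

```text
t 6.1 p [ 0.5994 -0.257   0.1033] az -1.19 F [-17.5  -1.4  11.6] gap 0.024657176944522945 radius 0.13898387877679524 bar az -90.26003362005176
-88.0 [ 0.605 -0.257  0.105] [-0.002  0.005 -0.   ] turn -0.056
```

View pics/w6.png

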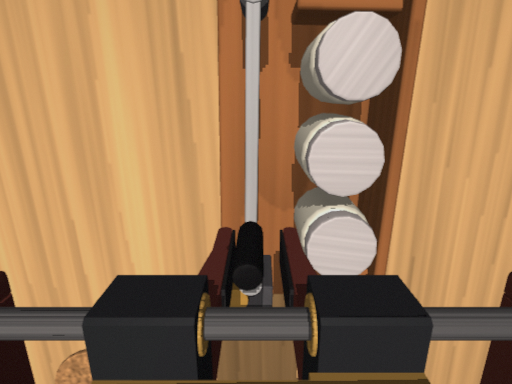

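View pics/s6.png

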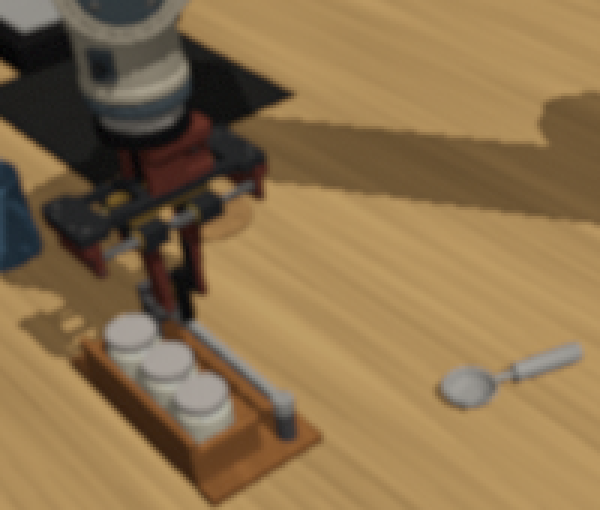

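A hard stop: 4 mm of commanded travel moved the arm only 0.5 mm and the force rose to 17.5 N. The knob is at x≈0.595, the predicted shut position. Back off to centre the fingers, open a little, then rise.

>>> move_arm(
  deltas=[
    [[0,-0.004,0],[0,0,0]],
    [[0,-0.008,0],[0,0,0]],
    [[0,-0.008,0],[0,0,0]],
    [[0,-0.008,0],[0,0,0]],
  ],
)

```text
clock: 6.6
ee_pos: [0.5963, -0.2569, 0.1038]
tcp_rot: [[0.001, 1.0, -0.021], [-0.0, -0.021, -1.0], [-1.0, 0.001, 0.0]]
wrist_force: [0.6, -0.4, 0.3]
finger_gap: 0.0243
```

>>> move_arm(
  deltas=[
    [[0,0,0],[0,0,0]],
    [[0,0,0],[0,0,0]],
    [[0,0,0],[0,0,0]],
  ],
  claw=0.5,
)

```text
clock: 6.9
ee_pos: [0.5959, -0.2569, 0.1036]
tcp_rot: [[0.0, 1.0, -0.021], [-0.0, -0.021, -1.0], [-1.0, 0.0, 0.0]]
wrist_force: [-0.5, -0.3, 0.9]
finger_gap: 0.043
```

>>> move_arm(
  deltas=[
    [[-0.02,0,0],[0,0,0]],
    [[-0.04,0,0],[0,0,0]],
    [[-0.07,0,0],[0,0,0]],
    [[-0.1,0,0],[0,0,0]],
    [[-0.14,0,0],[0,0,0]],
  ],
)

```text
clock: 7.4
ee_pos: [0.5949, -0.2565, 0.2435]
tcp_rot: [[-0.003, 1.0, -0.021], [0.001, -0.021, -1.0], [-1.0, -0.003, -0.001]]
wrist_force: [0.6, 1.1, -0.1]
finger_gap: 0.0434
```

>>> move_arm(
  deltas=[
    [[0,-0.04,0],[0,0,0]],
    [[0,-0.08,0],[0,0,0]],
    [[0,-0.12,0],[0,0,0]],
    [[0,-0.16,0],[0,0,0]],
    [[0,-0.16,0],[0,0,0]],
  ],
)

```text
clock: 7.9
ee_pos: [0.4314, -0.2526, 0.2433]
tcp_rot: [[-0.003, 1.0, -0.023], [0.001, -0.023, -1.0], [-1.0, -0.003, -0.001]]
wrist_force: [-1.1, -0.6, 0.5]
finger_gap: 0.0438
```

```bash
python3 arc.py; python3 - <<'E'
from h import *
from station import *
im,d=read_camera("top"); np.savez("top7.npz",im=im,d=d); cv2.imwrite("pics/t7.png",im)
c=im[150:275,290:400]; cv2.imwrite("pics/t7c.png",cv2.resize(c,None,fx=4.5,fy=4.5,interpolation=cv2.INTER_CUBIC))
a=np.load("top0.npz")["im"]
print("part diff max",cv2.absdiff(a,im)[185:265,115:185].max())
im,_=read_camera("scene"); cv2.imwrite("pics/s7.png",cv2.resize(im[115:240,120:300],None,fx=4,fy=4,interpolation=cv2.INTER_CUBIC))
E
```

```text
t 7.9 p [ 0.4314 -0.2526  0.2433] az -1.29 F [-1.1 -0.6  0.5] gap 0.043776889193225615 radius 0.2156948846067008 bar az -141.4053750344746
part diff max 5
```

View pics/t7c.png

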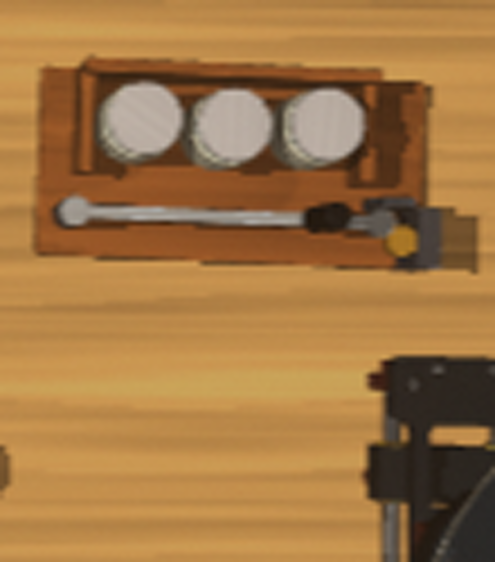

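View pics/s7.png

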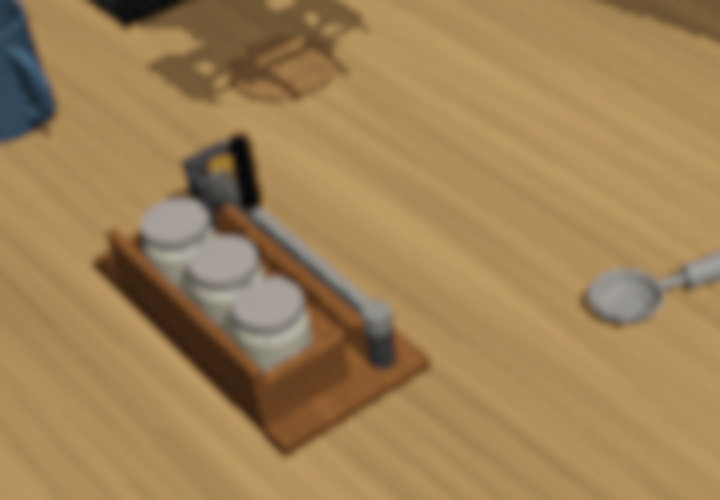

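View pics/t7.png

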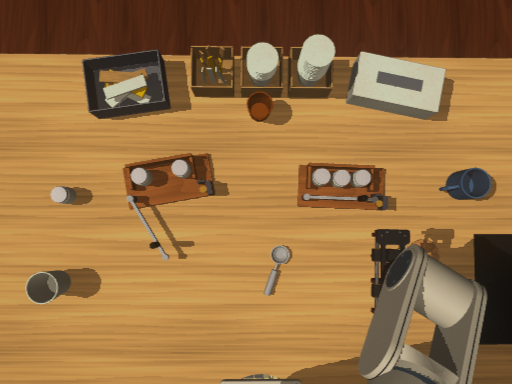

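The bar lies from (306.7,197) to the tip at (374.5,199), behind the brass nose. That is azimuth about -91.7°, parallel to the jar row (-91.6°). The other caddy's bar looks unchanged and the arm is clear, so I hand in.

```bash
python3 -c "
from station import *
print(finish_job()); print(observe()['clock'])"
```

```text
the job is handed in; nothing more can be done
None
the job is handed in; nothing more can be done
```

The full caddy's keeper bar is shut past its catch, and I handed the job in at about 8 s of the 34 s allowed. `finish_job()` gives no verdict, so this rests on my own checks.

I caged the knob loosely between the fingers and swung it along its arc. The bar passed the nose and ran onto its stop, where I saw about 17.5 N sideways and 11.6 N upward on the wrist. I then backed off, opened the fingers, rose and withdrew.

**Full caddy:** in the last top view the bar tip sits behind the brass nose. The bar points along about -91.7°, against -91.6° for the jar row. That is within the 0.03 rad limit, though pixel accuracy only gives me about 0.02 rad.

**Other caddy:** its bar and knob show no change between the first and last top pictures (largest pixel difference 5).

**Arm:** it was clear of everything at the end, with only noise of about 1 N on the wrist.

**Disagreements:** the scene and top cameras differed by about 4–9 mm on the hinge and bar tip. I used a hinge close to the top view, and the arc then closed as expected. I expected to feel the nose let go, but the force readings never showed the click separately from the stop.

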